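# Fill the scoop pan from the gravity chute and put it on the counting scale

### The arm

A 6-joint arm with a two-finger parallel gripper is mounted at the origin on a cart in front of the work surface, level with it; the furniture and walls round the work are solid. World frame = base frame: x ahead of the robot, y to its left, z up, the work surface at z = 0. Lengths are in mm, angles in degrees, forces in N, time in s.
With the tool pointing down it reaches from about 350 to 850 mm from the base axis. Payload 8.1 kg.
Tool frame: the origin (TCP) lies at the very end of the fingers, on their centre line; the grasp point (between the pads) lies 19 mm behind it (r.grip_point_offset is the distance from the TCP to the grasp point, in mm); z points along the fingers, y is the line along which they close (so a half turn about z gives the same grasp; the last joint's range is limited). The gripper opens to 85 mm and grips with 20 to 120 N. Pads are 22 mm wide; open, the fingers measure 114 mm over their backs; the gripper's body (76 mm by 85 mm) begins 54 mm behind the grasp point. The pads swing forward as they close: fully open they stand 13 mm farther back than shut.
Start: joints at [-75.08, 7.471, 85.268, -0, 87.261, -4.893], TCP at [203.39, -564.48, 231.292] pointing down, gripper open.
Joint ranges: [-169.43, 169.43], [-51.17, 129.36], [1.28, 143.12], [-76.62, 256.62], [0, 156.53], [-152.29, 152.29]. Speed limits (degrees/s): [136.94, 136.94, 159.86, 180, 180, 180].

### API

Orientations are given as [roll, pitch, yaw] about the fixed x, y, z axes, in that order (R = Rz(yaw) Ry(pitch) Rx(roll)).
In Python, from bench import status, eyes, r gives the robot as it stands.
- The arm moves only by the shell command python3 -m handwheel 'ROWS' [FORCE]. ROWS is a JSON object whose one key "series" holds a list that holds one entry, the list of rows, each a list of 7 numbers: the shift along the tool's x, y, z in cm, then the turn, a rotation vector about the tool's x, y, z in rad, then the opening, from 0 (shut) to 1 (fully open). In form: {"series": [[[tx, ty, tz, rx, ry, rz, claw], ...]]}. A call has 1 to 12 rows; each row is the pose to reach, as a shift and turn from the pose commanded when the call began, along the tool's axes at that moment; what a row does not reach only later rows make up. A row lasts 1/8 s, in which the tool goes at most 62.5 mm and 10.7 degrees, less where a joint would pass 70% of its speed; a pose out of reach is approached as far as the arm can. A call with a gripper value outside its range is refused whole. The fingers move at their own pace and stop on an object; FORCE is the grip in N (left out, the last holds). Time passes only in rows, so rows that repeat a pose let the fingers close. It gives the time, the measured TCP pose, the force, the opening and the grip force at its end, in the units of the state.
- status.sense(): the state, without advancing time (a new reading comes with each control period).
- eyes.snapshot(name): name is "scene" or "top" or "wrist"; returns a dict with "img" (400x640x3 uint8, red, green, blue), "mtx" (3x3 intrinsics, pixels), "R" (3x3) and "t" (3): a world point X has camera coordinates R X + t. Camera axes: x right, y down, z forward; pixel columns grow to the right and rows downward; lengths in mm; the calibration is good to about 2 mm. A picture is of the moment at which its call begins. There is no depth.
- r.hand_in(): hands the job in; it is judged then, once.
The state is a dict: "time": time; "joint_pos": joint angles; "qd": joint speeds; "joint_efforts": joint torques, N m; "tool_pos": TCP position; "tcp_rot": TCP orientation; "ft_force": force on the tool from outside, world axes, zero at the start; "wrist_torque": the same for the moment, N m; "finger_gap": finger opening in mm; "grip_force": force on a finger pad.
Only numpy, scipy, OpenCV 4.12 (cv2) and the standard library are available. Lean on these libraries where they do the work, as an engineer would, in place of code of your own. Each camera call takes 0.05 s, during which the arm holds its last target. There are 200 camera calls.

### The job

Pick up the scoop pan by its handle, hold it up under the mouth of the gravity chute and push its far wall against the hanging paddle, so that the stop drops and all three transformers slide off the chute into the pan in your grip. Then draw the pan back so that the stop closes, and set the pan with the three transformers in it flat on the middle of the counting scale's platform and let go.

Things in the scene. Friction and masses are not known exactly. Their poses are not given: they have to be found in the camera images.
- pan: loose open scoop pan, bare aluminium, straight black bar handle, 0.18 kg. Origin under the middle of its floor (z = 0 on the bench); x points away from the handle, z up. 136 (x) x 106 (y) x 45 mm high outside, walls and floor 3 mm. Handle: steel neck 12 mm wide from the wall at x = -68 to -82, then a black bar to x = -168 mm, 16 mm wide (y), 21 to 43 mm above the pan's underside.
- pan_grip (a point): the point to grip on the pan's handle: middle of the bar, at (-118, 0, 32) mm in the pan's frame; grip it from above, fingers closing along the pan's y (16 mm).
- chute: fixed steel gravity chute on a grey stand. Origin on the bench vertically under its lower lip; x points uphill (horizontal), z up; the mouth faces -x, where the pan comes from. A channel 46 mm wide and 180 mm long, with a flared loading end, rises at 32 degrees. Under the lip it is open down to the bench as far back as x = 75 mm, where the stand begins; only the gate hangs there.
- chute_lip (a point): middle of the chute's lower lip, 165 mm above the bench, over the chute's origin. Catch height: a pan rim 95 to 130 mm above the bench pushes the paddle and passes under the open stop. With the rim at 115 mm and the gate at 0.45 rad the pan's middle is about 33 mm in front of the lip (-x) and all three fall into it.
- gate (a joint): angle (rad) of the bell-crank gate, pivoted 40 mm behind and 4 mm above the lip. 0: closed, the stop stands 12 mm above the chute floor in front of the lip; 0.5: end stop. Pushing the paddle along the chute's +x opens it; above 0.3 the stop is below the floor and the transformers slide out within about a second. A light spring (1 to 2 N at the paddle's edge) closes it when let go.
- paddle_edge (a point): middle of the paddle's lower edge, a black rubber roll 10 mm thick and 60 mm long (along the chute's y), 95 mm from the gate's pivot. Closed it is at (-1, 0, 83) mm in the chute's frame; at 0.45 rad at (40, 0, 74) mm, the paddle hanging plumb. The wide open stop reaches down to 132 mm above the bench, just behind the lip.
- scale: fixed white counting scale. Origin on the bench under the middle of its square steel platform, z up; keys and display on the -x side. Platform 160 x 160 mm, its top 45 mm above the bench; housing 180 mm wide (y), from x = -145 to 85 mm; the display end is 36 mm high.
- transformer_1_center (a point): centre of the first of three equal small black transformers with a yellow label, 34 x 34 x 29 mm, about 0.08 kg, queued on the chute behind the stop (nearest the lip).
- transformer_2_center (a point): centre of the second of three equal small black transformers with a yellow label, 34 x 34 x 29 mm, about 0.08 kg, queued on the chute behind the stop (in the middle).
- transformer_3_center (a point): centre of the third of three equal small black transformers with a yellow label, 34 x 34 x 29 mm, about 0.08 kg, queued on the chute behind the stop (uppermost).
Mind the look-alikes: they are no part of the job. What is shaped like the part that bears transformer_2_center but blue or turquoise is not meant.

How it is judged (in metres and radians):
On the way, in this order (a step that is already met when the one before it is completed fails the run):
1. the pan is held in the gripper, off the bench and under the chute's mouth, before any transformer leaves the chute (height (world z) of pan above 0.03 m and contact force between the fingers and pan above 1 N and x of pan in the frame of chute between -0.105 and 0.02 m and y of pan in the frame of chute between -0.05 and 0.05 m and height (world z) of each of transformer_1_center, transformer_2_center, transformer_3_center above 0.16 m), for 0.05 s.
2. all three transformers have slid into the pan while it is held off the bench (height (world z) of pan above 0.03 m and contact force between the fingers and pan above 1 N and x of transformer_1_center in the frame of pan between -0.067 and 0.067 m and y of transformer_1_center in the frame of pan between -0.052 and 0.052 m and z of transformer_1_center in the frame of pan between 0.003 and 0.09 m and x of transformer_2_center in the frame of pan between -0.067 and 0.067 m and y of transformer_2_center in the frame of pan between -0.052 and 0.052 m and z of transformer_2_center in the frame of pan between 0.003 and 0.09 m and x of transformer_3_center in the frame of pan between -0.067 and 0.067 m and y of transformer_3_center in the frame of pan between -0.052 and 0.052 m and z of transformer_3_center in the frame of pan between 0.003 and 0.09 m), for 0.2 s.
At the end, for the whole second after the job is handed in: the pan stands flat (within 0.08 rad) on the scale's platform, its middle within 45 mm of the platform's middle along each side; all three transformers lie in it at rest; the chute's gate is closed again (below 0.08 rad) (x of transformer_1_center in the frame of pan between -0.067 and 0.067 m and y of transformer_1_center in the frame of pan between -0.052 and 0.052 m and z of transformer_1_center in the frame of pan between 0.003 and 0.09 m and x of transformer_2_center in the frame of pan between -0.067 and 0.067 m and y of transformer_2_center in the frame of pan between -0.052 and 0.052 m and z of transformer_2_center in the frame of pan between 0.003 and 0.09 m and x of transformer_3_center in the frame of pan between -0.067 and 0.067 m and y of transformer_3_center in the frame of pan between -0.052 and 0.052 m and z of transformer_3_center in the frame of pan between 0.003 and 0.09 m and x of pan in the frame of scale between -0.045 and 0.045 m and y of pan in the frame of scale between -0.045 and 0.045 m and z of pan in the frame of scale between 0.04 and 0.052 m and angle between pan's own z axis and vertical below 0.08 rad and contact force between pan and scale above 0.5 N and linear speed of pan below 0.02 m/s and linear speed of each of transformer_1, transformer_2, transformer_3 below 0.03 m/s and value of joint gate below 0.08 rad); the robot touches nothing.
It also fails if it takes over 48 s, if anything falls off the work surface, if the arm or the gripper's body presses on something with over 40 N, if the wrist force passes 120 N, or if a joint passes its speed limit or range.

## Working session

There is one attempt and no reset: what is moved stays moved. The work goes in short steps, Python scripts to look and compute and a shell command to move; the robot and the scene stay as the last step left them, time stands still between calls to the robot, and variables do not carry over. Pictures are saved under pics/ and viewed, at most 10 in all, crops included, and the job is handed in when it is done.

```bash
ls; mkdir -p pics
python3 - <<'E'
from bench import status, eyes, r
import cv2,pickle
s=status.sense();print(s)
D={}
for n in("scene","top"):
    d=eyes.snapshot(n);D[n]=d;cv2.imwrite(f"pics/{n}0.png",d["img"][:,:,::-1]);print(n,d["mtx"],d["R"],d["t"])
pickle.dump(D,open("d0.pkl","wb"))
E
```

```text
pics
{'time': 0.0, 'joint_pos': array([-7.50824358e+01,  7.51733723e+00,  8.53307978e+01, -1.01210614e-03,
        8.72609859e+01, -4.89479838e+00]), 'qd': array([-0.08257369,  0.00818103, -0.01563698,  0.00131509, -0.00685576,
       -0.05949386]), 'joint_efforts': array([ 1.42955596e-03, -5.69404042e+01, -5.00547194e+01, -2.31268987e-04,
        1.50829920e-02, -2.13042853e-06]), 'tool_pos': array([ 203.21736266, -563.94109555,  230.20663972]), 'tcp_rot': array([-1.79891191e+02, -8.30372552e-03,  1.98124040e+01]), 'ft_force': array([-1.1565353 ,  0.54754462,  0.24294649]), 'wrist_torque': array([-0.03442459,  0.01860139, -0.01578165]), 'grip_force': 0.0, 'finger_gap': 85.5681054299941}
scene [[433.35973663   0.         318.79310839]
 [  0.         433.35973663 198.27479059]
 [  0.           0.           1.        ]] [[-0.44878942 -0.89340107 -0.02055679]
 [-0.59107885  0.3140171  -0.74297985]
 [ 0.67023418 -0.32129082 -0.66899803]] [242.15804699 420.53045315 759.8228308 ]
top [[491.60069517   0.         318.59960159]
 [  0.         491.60069517 201.83439207]
 [  0.           0.           1.        ]] [[-0.02839084 -0.99957979 -0.00584916]
 [-0.99265916  0.02888152 -0.1174464 ]
 [ 0.11756598  0.00247182 -0.993062  ]] [  24.15003182  550.80607729 1240.48534633]
```

View pics/scene0.png

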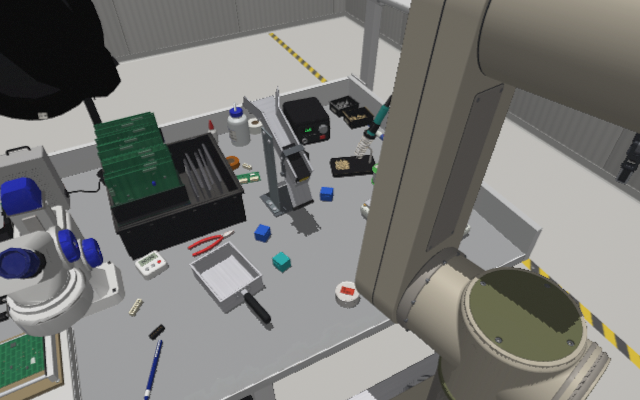

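View pics/top0.png

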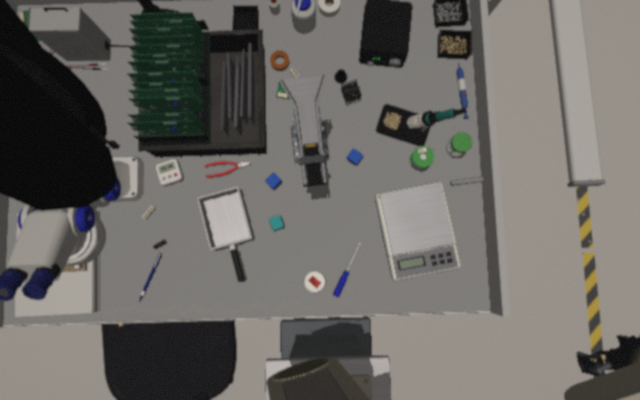

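Scene: the pan is at top-view (228,218) with its handle end near (239,279). The chute mouth is near (315,190) and the scale platform near (416,222). The blue (355,157), (273,181) and turquoise (277,223) cubes on the bench are decoys. The real transformers, black with yellow labels, sit on the chute at about (313,150–170).

Run:
```python
import pickle,cv2,numpy as np
D=pickle.load(open("d0.pkl","rb"));im=D["top"]["img"][:,:,::-1]
a=cv2.resize(im[180:290,190:262],None,fx=5,fy=5,interpolation=2)
b=cv2.resize(im[90:200,280:340],None,fx=5,fy=5,interpolation=2)
cv2.imwrite("pics/c1.png",np.hstack([a,b]))
c=cv2.resize(im[175:285,370:465],None,fx=5,fy=5,interpolation=2)
s=D["scene"]["img"][:,:,::-1]
d=cv2.resize(s[85:220,235:325],None,fx=4,fy=4,interpolation=2)[:550]
d=cv2.copyMakeBorder(d,0,550-len(d),0,0,0) 
cv2.imwrite("pics/c2.png",np.hstack([c[:,:440],d]))
```

```text
(no output)
```

View pics/c1.png

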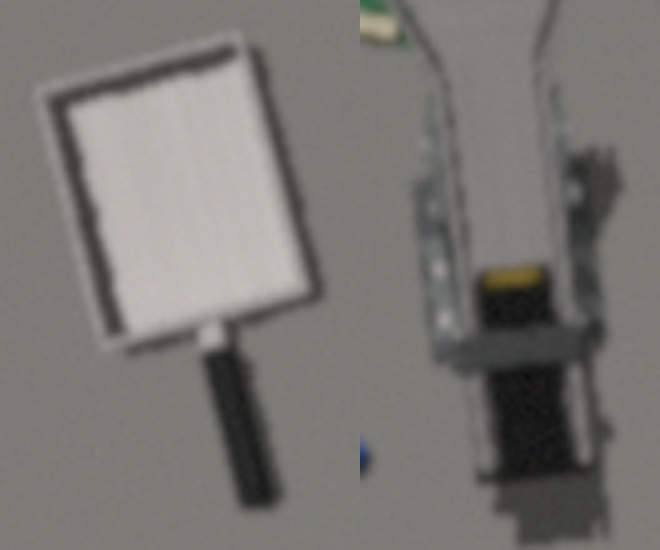

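View pics/c2.png

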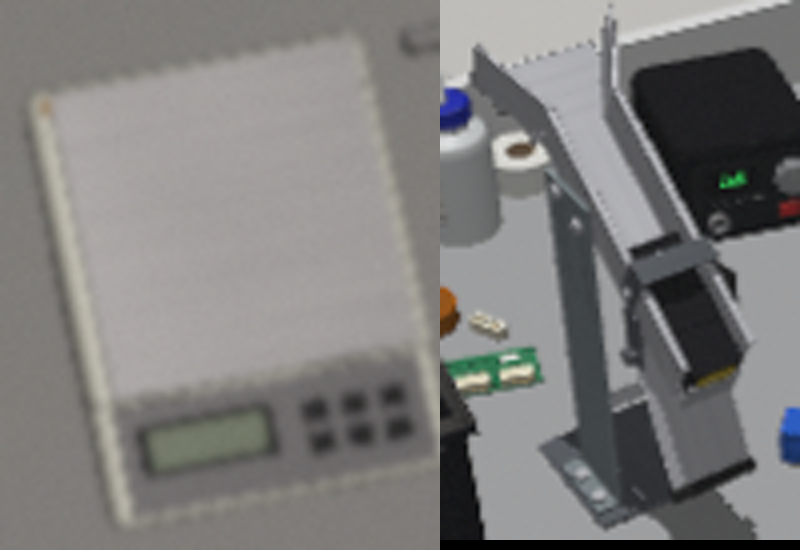

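Close crop: the transformers on the chute are black with a yellow label (crop (510,278) and (535,420)), so the blue and turquoise cubes are rejected. Pan rim corners are at (40,92), (240,37), (313,292) and (110,348). The paddle roll's ends in the scene view are at (293.7,208.7) and (313,200.5). Platform corners are at (35,98), (358,37), (430,345) and (115,402). Next I fit the poses.

```bash
cat > fit.py <<'E'
import pickle,numpy as np
from scipy.optimize import least_squares
D=pickle.load(open("d0.pkl","rb"))
def proj(n,X,D=D):
    d=D[n];c=np.asarray(X)@d["R"].T+d["t"];p=c@d["mtx"].T;return p[:,:2]/p[:,2:]
def W(q,P):
    c,s=np.cos(q[2]),np.sin(q[2]);P=np.asarray(P,float)
    return np.c_[q[0]+c*P[:,0]-s*P[:,1],q[1]+s*P[:,0]+c*P[:,1],P[:,2]]
def fit(obs,q0,D=D):
    def f(q): return np.concatenate([(proj(n,W(q,[P]),D)[0]-uv) for n,P,uv in obs])
    s=least_squares(f,q0,loss="soft_l1");return s.x,f(s.x).reshape(-1,2)
E
python3 - <<'E'
from fit import *
a=lambda U,V:np.array([U/5+190-.4,V/5+180-.4])
ch=lambda U,V:np.array([(U-360)/5+280-.4,V/5+90-.4])
sc=lambda U,V:np.array([U/5+370-.4,V/5+175-.4])
z=.0
pan=[("top",(68,53,45),a(40,92)),("top",(68,-53,45),a(240,37)),("top",(-68,-53,45),a(313,292)),("top",(-68,53,45),a(110,348)),("top",(-168,0,43),a(259,502))]
scl=[("top",(80,80,45),sc(35,98)),("top",(80,-80,45),sc(358,37)),("top",(-80,-80,45),sc(430,345)),("top",(-80,80,45),sc(115,402))]
s2=lambda U,V:np.array([(U-440)/4+235-.4,V/4+85-.4])
chu=[("scene",(-2,30,81),s2(675,497)),("scene",(-2,-30,81),s2(754,464)),
("top",(0,0,185),ch(537,474)),("top",(0+110,0,185+110*.625),ch(504,100))]
for n,o,q0 in(("pan",pan,(450,180,0.2)),("scale",scl,(450,-200,.2)),("chute",chu,(600,0,0.1))):
    q,e=fit(o,q0);print(n,q[:2].round(1),np.degrees(q[2]).round(1));print(e.round(1).tolist())
    if n=="pan":print("grip",W(q,[[-118,0,32]]))
    if n=="chute":
        print(proj("top",W(q,[[0,-23,165],[0,23,165],[0,0,177]])).round(1))
E
```

```text
pan [516.1 249.7] -5025.5
[[0.3, 0.1], [0.1, -0.3], [-0.6, -0.6], [-0.3, -0.1], [0.4, 1.5]]
grip [[401.85352482 220.07254436  32.        ]]
scale [ 499.8 -241.3] 9.5
[[3.1, -0.2], [-0.5, 0.1], [-1.0, -0.3], [0.2, 0.5]]
chute [593.1  15.6] 4.8
[[-0.2, 0.1], [0.6, -0.4], [-0.5, -8.4], [0.1, 11.5]]
[[324.4 176.3]
 [304.8 178.5]
 [314.6 176.6]]
```

Run:
```python
from fit import *
ch=lambda U,V:np.array([(U-360)/5+280-.4,V/5+90-.4])
s2=lambda U,V:np.array([(U-440)/4+235-.4,V/4+85-.4])
base=[("scene",(-2,30,81),s2(675,497)),("scene",(-2,-30,81),s2(754,464)),("top",(-5,30,83),ch(477,480)),("top",(-5,-30,83),ch(598,478))]
q,e=fit(base,(600,0,.1));print(q[:2],np.degrees(q[2]),e.round(1).tolist())
for h in(10,25):
  for d in(100,130,150):
    for y in (-23,23):
      print(h,d,y,proj("top",W(q,[[d,y,165+h+d*.625]])).round(1),proj("top",W(q,[[0,y,165+h]])).round(1))
print("obs",ch(448,100),ch(558,100))
print("scene lip", proj("scene",W(q,[[0,23,165],[0,-23,165]])).round(1),"crop",(proj("scene",W(q,[[0,23,165],[0,-23,165]]))-[235,85])*4+[440,0])
```

```text
[592.19584567  15.98408039] 1.2394183251974105 [[-0.5, -0.1], [0.9, 0.3], [0.0, 0.3], [-0.2, -0.5]]
10 100 -23 [[322.2 127.2]] [[324.4 176.6]]
10 100 23 [[301.4 128.3]] [[304.5 177.6]]
10 130 -23 [[321.5 111.5]] [[324.4 176.6]]
10 130 23 [[300.4 112.6]] [[304.5 177.6]]
10 150 -23 [[321.  100.8]] [[324.4 176.6]]
10 150 23 [[299.7 101.9]] [[304.5 177.6]]
25 100 -23 [[322.2 125.4]] [[324.4 175.5]]
25 100 23 [[301.1 126.4]] [[304.3 176.5]]
25 130 -23 [[321.5 109.4]] [[324.4 175.5]]
25 130 23 [[300.1 110.5]] [[304.3 176.5]]
25 150 -23 [[321.   98.5]] [[324.4 175.5]]
25 150 23 [[299.4  99.6]] [[304.3 176.5]]
obs [297.2 109.6] [319.2 109.6]
scene lip [[293.  181.7]
 [310.1 175.7]] crop [[671.84383048 386.74382048]
 [740.52608778 362.88335397]]
```

The black line at the mouth in the top view is the paddle roll, and the views now agree: chute ≈ (592.5, 16) with yaw about 4°, pan (516, 250) with yaw 14.5°, scale (500, -241) with yaw 9.5°.

```bash
cat > rel.py <<'E'
import sys,json,numpy as np
from bench import status
s=status.sense();p=s["tool_pos"];y=np.radians(s["tcp_rot"][2])
print("t",round(s["time"],2),p.round(1),s["tcp_rot"].round(2),"F",s["ft_force"].round(1),"gap",round(s["finger_gap"],1),"grip",round(s["grip_force"],1))
for a in sys.argv[1:]:
    X=np.array(json.loads(a));d=X[:3]-p
    print(a,"->",np.round([(np.cos(y)*d[0]+np.sin(y)*d[1])/10,(np.sin(y)*d[0]-np.cos(y)*d[1])/10,-d[2]/10,0,0,-(np.radians(X[3])-y)],3))
E
python3 rel.py "[350,-420,230,17]" "[450,-200,230,14.5]" "[455,0,230,14.5]" "[402,220,150,14.5]"
```

```text
t 0.1 [ 203.3 -564.   230.3] [-1.799e+02 -1.000e-02  1.981e+01] F [0.5 0.3 0.2] gap 85.4 grip 0.0
[350,-420,230,17] -> [18.685 -8.574  0.033  0.     0.     0.049]
[450,-200,230,14.5] -> [ 3.5550e+01 -2.5882e+01  3.3000e-02  0.0000e+00  0.0000e+00  9.3000e-02]
[455,0,230,14.5] -> [ 4.2800e+01 -4.4529e+01  3.3000e-02  0.0000e+00  0.0000e+00  9.3000e-02]
[402,220,150,14.5] -> [ 45.27  -67.023   8.033   0.      0.      0.093]
```

```bash
python3 -m handwheel '{"series": [[[9.3,-4.3,0,0,0,0.025,1],[18.7,-8.6,0,0,0,0.05,1],[18.7,-8.6,0,0,0,0.05,1],[35.5,-25.9,0,0,0,0.093,1],[35.5,-25.9,0,0,0,0.093,1],[35.5,-25.9,0,0,0,0.093,1],[35.5,-25.9,0,0,0,0.093,1],[42.8,-44.5,0,0,0,0.093,1],[42.8,-44.5,0,0,0,0.093,1],[42.8,-44.5,0,0,0,0.093,1],[42.8,-44.5,0,0,0,0.093,1],[42.8,-44.5,0,0,0,0.093,1]]]}' 120
python3 rel.py "[402,220,120,14.5]"
```

```text
time: 1.6
tool_pos: [454.9, 0.7, 231.0]
tcp_rot: [-180.0, 0.0, 14.7]
ft_force: [-0.1, -0.2, -0.3]
finger_gap: 85.2
grip_force: 0.0
t 1.6 [454.9   0.7 231. ] [-1.7998e+02  3.0000e-02  1.4670e+01] F [-0.1 -0.2 -0.3] gap 85.2 grip 0.0
[402,220,120,14.5] -> [ 4.3200e-01 -2.2553e+01  1.1097e+01  0.0000e+00  0.0000e+00  3.0000e-03]
```

```bash
python3 -m handwheel '{"series": [[[0.4,-22.6,5,0,0,0.003,1],[0.4,-22.6,5,0,0,0.003,1],[0.4,-22.6,5,0,0,0.003,1],[0.4,-22.6,5,0,0,0.003,1],[0.4,-22.6,11.1,0,0,0.003,1],[0.4,-22.6,11.1,0,0,0.003,1],[0.4,-22.6,11.1,0,0,0.003,1],[0.4,-22.6,11.1,0,0,0.003,1]]]}'
python3 rel.py "[402,220,13,14.5]"
python3 - <<'E'
from bench import eyes
import cv2,pickle
from fit import *
D={n:eyes.snapshot(n) for n in("wrist","scene")}
pickle.dump(D,open("d1.pkl","wb"));cv2.imwrite("pics/w1.png",D["wrist"]["img"][:,:,::-1])
q=(516.1,249.7,np.radians(14.5))
print(proj("wrist",W(q,[[-168,0,43],[-82,0,43],[-118,0,43],[-68,53,45],[-68,-53,45],[68,53,45],[68,-53,45]]),D).round(0).tolist())
E
```

```text
time: 2.6
tool_pos: [404.6, 219.0, 122.9]
tcp_rot: [-180.0, -0.2, 14.2]
ft_force: [-0.1, -0.2, 1.4]
finger_gap: 85.5
grip_force: 0.0
t 2.6 [404.6 219.  122.9] [-179.97   -0.23   14.23] F [-0.1 -0.2  1.4] gap 85.5 grip 0.0
[402,220,13,14.5] -> [-2.2600e-01 -1.6500e-01  1.0992e+01  0.0000e+00  0.0000e+00 -5.0000e-03]
[[316.0, 275.0], [315.0, 167.0], [316.0, 215.0], [237.0, 148.0], [393.0, 147.0], [217.0, -100.0], [409.0, -101.0]]
```

View pics/w1.png

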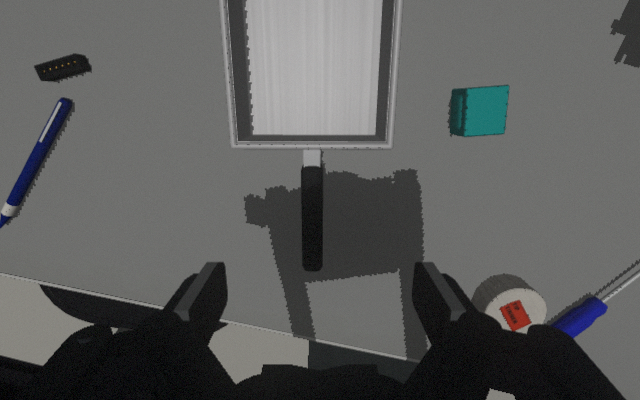

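The wrist view shows the handle running from (312,167) to (312,270), within 2 mm of the prediction and slightly to +y. I'll descend and grip.

```bash
python3 -m handwheel '{"series": [[[0,-0.15,5,0,0,0,0.6],[0,-0.15,8,0,0,0,0.6],[0,-0.15,10.7,0,0,0,0.6],[0,-0.15,10.7,0,0,0,0.6],[0,-0.15,10.7,0,0,0,0.6],[0,-0.15,10.7,0,0,0,0],[0,-0.15,10.7,0,0,0,0],[0,-0.15,10.7,0,0,0,0],[0,-0.15,10.7,0,0,0,0],[0,-0.15,10.7,0,0,0,0],[0,-0.15,10.7,0,0,0,0],[0,-0.15,10.7,0,0,0,0]]]}' 120
python3 rel.py
```

```text
time: 4.2
tool_pos: [403.2, 221.0, 14.7]
tcp_rot: [-180.0, -0.1, 14.3]
ft_force: [-2.4, -0.9, 6.9]
finger_gap: 14.3
grip_force: 116.8
t 4.2 [403.2 221.   14.7] [-1.7998e+02 -1.2000e-01  1.4310e+01] F [-2.4 -0.9  6.9] gap 14.3 grip 116.8
```

```bash
python3 rel.py "[403,221,84,14.3]" "[375,110,84,9]" "[373,0.7,84,4]"
```

```text
t 4.2 [403.2 221.   14.7] [-1.7998e+02 -1.2000e-01  1.4310e+01] F [-2.4 -0.9  6.9] gap 14.3 grip 116.8
[403,221,84,14.3] -> [-1.900e-02 -2.000e-03 -6.933e+00  0.000e+00  0.000e+00  0.000e+00]
[375,110,84,9] -> [-5.476 10.062 -6.933  0.     0.     0.093]
[373,0.7,84,4] -> [-8.371 20.603 -6.933  0.     0.     0.18 ]
```

```bash
python3 -m handwheel '{"series": [[[0,0,-1.5,0,0,0,0],[0,0,-4,0,0,0,0],[0,0,-6.9,0,0,0,0],[-1.5,2.5,-6.9,0,0,0.02,0],[-3,5.5,-6.9,0,0,0.05,0],[-4.5,8.5,-6.9,0,0,0.08,0],[-5.8,11.5,-6.9,0,0,0.1,0],[-6.8,14.5,-6.9,0,0,0.13,0],[-7.7,17.5,-6.9,0,0,0.16,0],[-8.2,19.6,-6.9,0,0,0.175,0],[-8.4,20.6,-6.9,0,0,0.18,0],[-8.4,20.6,-6.9,0,0,0.18,0]]]}'
python3 - <<'E'
from bench import eyes
import cv2,pickle
from fit import *
D={n:eyes.snapshot(n) for n in("wrist","scene","top")}
pickle.dump(D,open("d2.pkl","wb"))
a=D["top"]["img"][100:300,250:390,::-1];b=D["scene"]["img"][130:330,215:375,::-1]
cv2.imwrite("pics/h2.png",np.hstack([cv2.resize(a,None,fx=2.6,fy=2.6),cv2.resize(b,None,fx=2.6,fy=2.6)]))
E
python3 rel.py
```

```text
time: 5.7
tool_pos: [371.8, -0.0, 82.7]
tcp_rot: [-180.0, -0.0, 3.9]
ft_force: [0.3, -0.5, -2.2]
finger_gap: 14.5
grip_force: 117.0
t 5.85 [371.7   0.8  82.3] [-1.7998e+02  1.0000e-02  4.0500e+00] F [ 0.3  0.8 -1.3] gap 14.2 grip 117.0
```

View pics/h2.png

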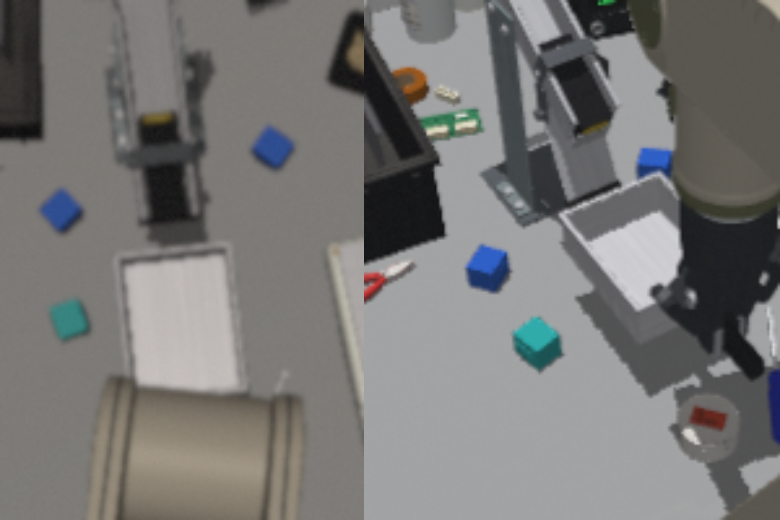

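Run:
```python
from fit import *
D=pickle.load(open("d2.pkl","rb"))
T=lambda U,V:np.array([U/2.6+250-.3,V/2.6+100-.3]);S=lambda U,V:np.array([(U-364)/2.6+215-.3,V/2.6+130-.3])
obs=[("top",(68,53,45),T(117,257)),("top",(68,-53,45),T(230,243)),("top",(-68,-53,45),T(243,391)),("scene",(68,53,45),S(561,213)),("scene",(68,-53,45),S(661,174))]
from scipy.spatial.transform import Rotation as Ro
def f(q):
    R=Ro.from_euler("ZY",[q[3],q[4]]).as_matrix()
    return np.concatenate([proj(n,[R@np.array(P)+q[:3]],D)[0]-uv for n,P,uv in obs])
s=least_squares(f,[488,8,69,.07,0]);q=s.x
print(q[:3].round(1),np.degrees(q[3:]).round(1),s.fun.reshape(-1,2).round(1).tolist())
def g(q4):return f([*q4,0])
s=least_squares(g,[488,8,69,.07]);print(s.x[:3],np.degrees(s.x[3]),s.fun.round(1))
for ct in(592.5,15.9,np.radians(2.5)),(592.5,15.9,np.radians(4.5)):
    c,sn=np.cos(ct[2]),np.sin(ct[2]);d=q[:2]-ct[:2];print(c*d[0]+sn*d[1],-sn*d[0]+c*d[1])
```

```text
[491.8   8.9  60.8] [ 3.7 -3.9] [[0.0, -0.5], [-0.1, 0.9], [0.2, -0.2], [0.2, 0.2], [-0.4, -0.3]]
[488.66058347   8.88401656  65.17941302] 3.555730262250048 [-0.  -0.6 -0.1  0.9  0.3 -0.2  0.1  0.2 -0.4 -0.3]
-100.9460727831674 -2.558325195837983
-100.97386342483557 0.9662004009742624
```

```bash
python3 -m handwheel '{"series": [[[0.8,0,-0.1,0,0,0,0],[1.2,0,-0.1,0,0,0,0],[1.2,0,-0.1,0,0,0,0],[1.2,0,-0.1,0,0,0,0],[2.2,0,-0.1,0,0,0,0],[3.2,0,-0.1,0,0,0,0],[4.4,0,-0.1,0,0,0,0],[5.6,0,-0.1,0,0,0,0],[6.3,0,-0.1,0,0,0,0],[6.7,0,-0.1,0,0,0,0],[6.7,0,-0.1,0,0,0,0],[6.7,0,-0.1,0,0,0,0]]]}'
python3 rel.py
```

```text
time: 7.35
tool_pos: [437.9, 4.9, 82.8]
tcp_rot: [-180.0, 0.1, 4.0]
ft_force: [-0.7, -0.0, -4.0]
finger_gap: 14.3
grip_force: 119.8
t 7.35 [437.9   4.9  82.8] [-1.7999e+02  7.0000e-02  4.0000e+00] F [-0.7 -0.  -4. ] gap 14.3 grip 119.8
```

```bash
python3 -m handwheel '{"series": [[[0,0,0,0,0,0,0],[0,0,0,0,0,0,0],[0,0,0,0,0,0,0],[0,0,0,0,0,0,0],[0,0,0,0,0,0,0],[0,0,0,0,0,0,0],[0,0,0,0,0,0,0],[0,0,0,0,0,0,0]]]}'
python3 - <<'E'
from bench import eyes
import cv2,pickle
from fit import *
D={n:eyes.snapshot(n) for n in("wrist","scene","top")}
pickle.dump(D,open("d3.pkl","wb"))
a=D["top"]["img"][100:300,250:390,::-1];b=D["scene"]["img"][100:300,215:375,::-1]
cv2.imwrite("pics/h3.png",np.hstack([cv2.resize(a,None,fx=2.6,fy=2.6),cv2.resize(b,None,fx=2.6,fy=2.6)]))
E
python3 rel.py
```

```text
time: 8.35
tool_pos: [438.6, 4.8, 83.3]
tcp_rot: [-180.0, 0.0, 4.0]
ft_force: [-1.9, 0.8, -4.8]
finger_gap: 14.2
grip_force: 119.8
t 8.5 [438.6   4.8  83.3] [-180.   -0.    4.] F [-2.1 -0.3 -4.1] gap 14.3 grip 119.8
```

View pics/h3.png

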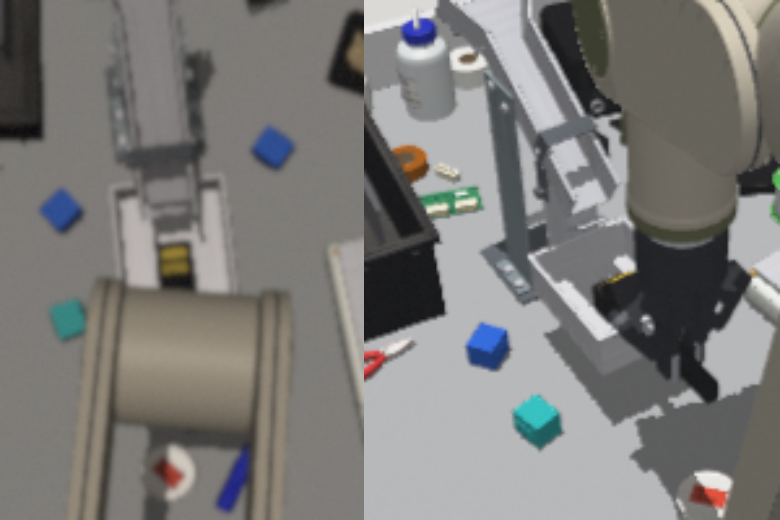

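The chute is empty and the pan holds transformers: yellow labels show at (175,262), and the load rose by 2.4 N, which is three pieces. Now I draw back.

```bash
python3 -m handwheel '{"series": [[[-0.4,0,0,0,0,0,0],[-1.2,0,0,0,0,0,0],[-2.2,0,0,0,0,0,0],[-3.2,0,0,0,0,0,0],[-4.2,0,0,0,0,0,0],[-5.2,0,0,0,0,0,0],[-6.0,0,0,0,0,0,0],[-6.6,0,-0.3,0,0,0,0],[-7,0,-1,0,0,0,0],[-7,0,-2,0,0,0,0],[-7,0,-3,0,0,0,0],[-7,0,-3,0,0,0,0]]]}'
python3 rel.py "[375,-130,112,7]" "[384.6,-260.3,112,9.5]"
```

```text
time: 10.0
tool_pos: [370.0, -0.2, 114.8]
tcp_rot: [180.0, -0.2, 4.0]
ft_force: [-0.4, 0.0, -3.8]
finger_gap: 13.8
grip_force: 119.8
t 10.0 [ 3.700e+02 -2.000e-01  1.148e+02] [ 1.7997e+02 -1.5000e-01  4.0000e+00] F [-0.4  0.  -3.8] gap 13.8 grip 119.8
[375,-130,112,7] -> [-0.402 12.983  0.278  0.     0.    -0.052]
[384.6,-260.3,112,9.5] -> [-0.353 26.048  0.278  0.     0.    -0.096]
```

```bash
python3 -m handwheel '{"series": [[[0,0.6,0,0,0,0,0],[0,1.8,0,0,0,-0.01,0],[-0.1,3.6,0,0,0,-0.02,0],[-0.1,5.8,0,0,0,-0.025,0],[-0.2,8,0,0,0,-0.03,0],[-0.2,10.2,0,0,0,-0.04,0],[-0.3,12.4,0,0,0,-0.05,0],[-0.3,14.6,0,0,0,-0.055,0],[-0.3,16.8,0,0,0,-0.06,0],[-0.3,19,0,0,0,-0.07,0],[-0.3,20.8,0,0,0,-0.08,0],[-0.3,22,0,0,0,-0.085,0]]]}'
python3 -m handwheel '{"series": [[[0,1.2,0,0,0,-0.003,0],[0,2.4,0,0,0,-0.006,0],[0,3.4,0,0,0,-0.01,0],[0,4,0.3,0,0,-0.01,0],[0,4,0.8,0,0,-0.01,0],[0,4,1.4,0,0,-0.01,0],[0,4,2,0,0,-0.01,0],[0,4,2.4,0,0,-0.01,0],[0,4,2.4,0,0,-0.01,0]]]}'
python3 - <<'E'
from bench import eyes
import cv2,pickle
from fit import *
D={n:eyes.snapshot(n) for n in("wrist","scene","top")}
pickle.dump(D,open("d4.pkl","wb"))
a=D["top"]["img"][60:300,250:480,::-1];b=cv2.resize(D["wrist"]["img"][:,:,::-1],(384,240))
cv2.imwrite("pics/h4.png",np.hstack([cv2.resize(a,None,fx=1.7,fy=1.7),cv2.resize(b,None,fx=1.05,fy=1.7)]))
E
python3 rel.py "[384.6,-260.3,59,9.5]"
```

```text
time: 11.5
tool_pos: [380.6, -220.7, 112.7]
tcp_rot: [-180.0, 0.1, 8.8]
ft_force: [0.3, 0.7, -3.6]
finger_gap: 14.1
grip_force: 119.8
time: 12.62
tool_pos: [387.0, -258.9, 88.8]
tcp_rot: [-180.0, 0.0, 9.5]
ft_force: [0.0, -0.5, -4.2]
finger_gap: 13.9
grip_force: 119.8
t 12.78 [ 387.4 -259.4   89.6] [ 1.7998e+02 -2.0000e-02  9.4400e+00] F [-0.2  0.6 -3.4] gap 14.2 grip 119.9
[384.6,-260.3,59,9.5] -> [-2.940e-01  4.700e-02  3.056e+00  0.000e+00  0.000e+00 -1.000e-03]
```

View pics/h4.png

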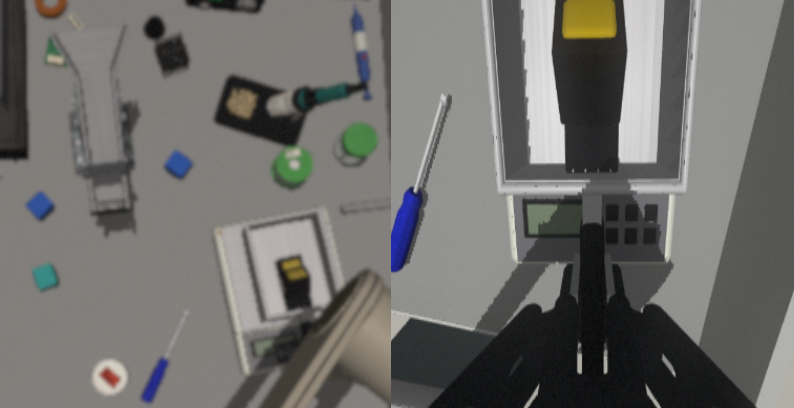

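The pan is above the platform with the transformers in it, at (293,280) in the left half, and the gate is closed. I'll lower it gently.

```bash
python3 -m handwheel '{"series": [[[-0.1,0,0.5,0,0,0,0],[-0.2,0,1.1,0,0,0,0],[-0.2,0,1.7,0,0,0,0],[-0.2,0,2.2,0,0,0,0],[-0.2,0,2.5,0,0,0,0],[-0.2,0,2.7,0,0,0,0],[-0.2,0,2.7,0,0,0,0],[-0.2,0,2.7,0,0,0,0]]]}'
python3 rel.py
```

```text
time: 13.78
tool_pos: [385.7, -260.0, 62.9]
tcp_rot: [179.9, -0.0, 9.4]
ft_force: [-3.2, -0.2, 3.4]
finger_gap: 13.9
grip_force: 121.0
t 13.78 [ 385.7 -260.    62.9] [ 1.7995e+02 -4.0000e-02  9.4400e+00] F [-3.2 -0.2  3.4] gap 13.9 grip 121.0
```

```bash
python3 -m handwheel '{"series": [[[0,0,0.1,0,0,0,0],[0,0,0.2,0,0,0,0],[0,0,0.2,0,0,0,0],[0,0,0.2,0,0,0,0]]]}'
python3 rel.py
```

```text
time: 14.28
tool_pos: [385.5, -260.1, 61.0]
tcp_rot: [179.9, -0.0, 9.4]
ft_force: [-7.0, 0.1, 8.0]
finger_gap: 14.2
grip_force: 121.6
t 14.28 [ 385.5 -260.1   61. ] [ 1.7995e+02 -2.0000e-02  9.4400e+00] F [-7.   0.1  8. ] gap 14.2 grip 121.6
```

```bash
python3 -m handwheel '{"series": [[[0,0,0.1,0,0,0,0],[0,0,0.1,0,0,0,0.1],[0,0,0.1,0,0,0,0.25],[0,0,0.1,0,0,0,0.5],[0,0,0.1,0,0,0,0.7],[0,0,0.1,0,0,0,0.7],[0,0,0.1,0,0,0,0.7],[0,0,-1,0,0,0,0.7],[0,0,-4,0,0,0,0.7],[0,0,-8,0,0,0,0.7],[-1.5,0,-12,0,0,0,0.7],[-1.5,0,-12,0,0,0,0.7]]]}' 20
python3 - <<'E'
from bench import eyes
import cv2,pickle
from fit import *
D={n:eyes.snapshot(n) for n in("wrist","scene","top")}
pickle.dump(D,open("d5.pkl","wb"))
a=D["top"]["img"][60:300,250:480,::-1];b=cv2.resize(D["wrist"]["img"][:,:,::-1],(384,240))
cv2.imwrite("pics/h5.png",np.hstack([cv2.resize(a,None,fx=1.7,fy=1.7),cv2.resize(b,None,fx=1.05,fy=1.7)]))
E
python3 rel.py
```

```text
time: 15.78
tool_pos: [372.0, -263.9, 185.2]
tcp_rot: [179.6, -0.3, 9.4]
ft_force: [-0.2, 0.6, 0.2]
finger_gap: 59.8
grip_force: 0.0
t 15.93 [ 370.3 -261.9  180. ] [-1.7998e+02  1.0000e-02  9.4300e+00] F [ 0.2  0.5 -0.6] gap 59.7 grip 0.0
```

View pics/h5.png

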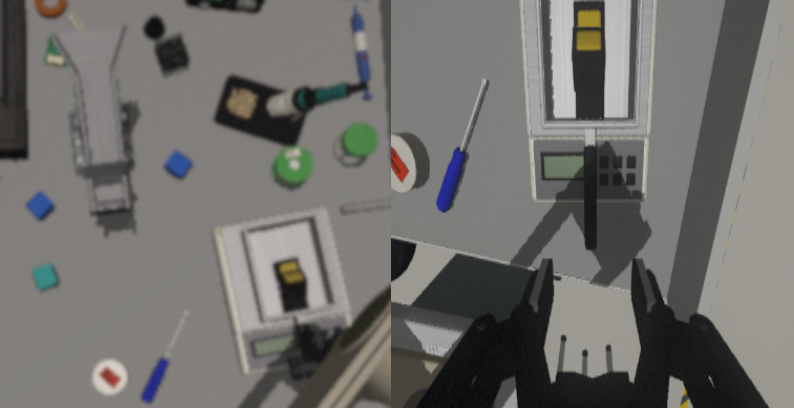

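Run:
```python
import pickle,numpy as np,cv2
a=pickle.load(open("d0.pkl","rb"))["top"]["img"];b=pickle.load(open("d5.pkl","rb"))["top"]["img"]
for c in(304,306,325):print(c,a[176:194,c].mean(1).round().astype(int),b[176:194,c].mean(1).round().astype(int))
from fit import *
d=pickle.load(open("d5.pkl","rb"))
for x,z in((-1,83),(4,83),(8,82)):print(proj("top",W((592.5,15.9,.07),[[x-4,0,z]])),proj("scene",W((592.5,15.9,.07),[[x,0,z]])))
```

```text
304 [112 112 113 116 117 118 115 104  83  67  79 103 118 121 122 123 123 122] [116 116 119 120 121 123 119 107  83  70  79 106 122 125 127 125 125 126]
306 [ 70  74  81  92  96  97  93  86  68  55  68  94 107 107 100  98 106 116] [102 100 101 106 108 108 106  96  73  57  71  96 110 112 104 102 109 121]
325 [ 92  97 101 108 109 101  81  54  50  56  61  66  63  66  63  64  64  65] [ 98  99 106 111 113 105  84  56  49  57  64  68  65  68  69  73  73  71]
[[315.17082888 185.1326071 ]] [[303.30796137 203.89499283]]
[[314.97580041 183.16217807]] [[302.34751094 202.75913402]]
[[314.8253047  181.65051896]] [[301.60173637 202.14520968]]
```

The paddle roll is in exactly its starting rows, so the gate is closed. Handing in.

```bash
python3 -c "
from bench import r
print(r.hand_in())"
```

```text
the job is handed in; nothing more can be done
None
```

The pan stands near the middle of the scale's platform with the transformers in it (the wrist load matched three), the chute's gate is closed and the arm is clear; I handed the job in at about 16 s, and no verdict came back.

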